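# Sort the small labware into its trays

### The arm

A 6-joint arm with a two-finger parallel gripper is mounted at the origin on a cart in front of the work surface, level with it; the furniture and walls round the work are solid. World frame = base frame: x ahead of the robot, y to its left, z up, the work surface at z = 0. Lengths are in m, angles in rad, forces in N, time in s.
With the tool pointing down it reaches from about 0.35 to 0.725 m from the base axis. Payload 6 kg.
Tool frame: the origin (TCP) lies between the finger pads; the fingertips stand 25 mm ahead of it and the grasp point (between the pads) lies 6 mm ahead of it (manip.tip_extent is the distance from the TCP to the fingertips, in m); z points along the fingers, y is the line along which they close (so a half turn about z gives the same grasp; the last joint's range is limited). The gripper opens to 85 mm and grips with 20 to 120 N. Pads are 22 mm wide; open, the fingers measure 114 mm over their backs; the gripper's body (76 mm by 85 mm) begins 54 mm behind the grasp point. The pads swing forward as they close: fully open they stand 13 mm farther back than shut.
Start: joints at [-0.9, 0.04, 0.085, 0, -1.615, -0.334], TCP at [0.198, -0.566, 0.256] pointing down, gripper open.
Joint ranges: [-2.56, 2.56], [-1.29, 2.01], [-1.08, 1.49], [-3.29, 1.98], [-2.81, -0.18], [-2.99, 2.99]. Speed limits (rad/s): [2.57, 2.57, 3.01, 3.14, 3.14, 3.14].

### API

Orientations are given as a unit quaternion [x, y, z, w].
In Python, from cell import manip gives the robot as it stands.
- The arm moves only by the tool servo_tool, never from a script. Its argument "steps" is a list of rows, each a list of 2 entries, a list of its own where there are three numbers: the shift along the tool's x, y, z normalised to -1 to 1, where 1 is 50 cm, then the turn, a rotation vector about the tool's x, y, z normalised to -1 to 1, where 1 is 90 degrees. In form: [[[x, y, z], [ax, ay, az]], ...]. A call has 1 to 10 rows; each row shifts and turns the commanded pose from where the row before left it, along the tool's axes as they then stand; what a row does not reach is not made up. A row lasts 1/12 s, in which the tool goes at most 41.7 mm and 7.16 degrees, less where a joint would pass 70% of its speed; a pose out of reach is approached as far as the arm can. A call with a number of a shift or a turn outside -1 to 1 is refused whole. A call with a gripper value outside its range is refused whole. "claw" is the closure, from -1 (fully open) to 1 (shut), set as the call begins (left out, the last holds). The fingers move at their own pace and stop on an object; the grip force is fixed at half the most. Time passes only in rows, so rows that do not move let the fingers close. It gives the time, the measured TCP pose, the force, the opening and the grip force at its end, in the units of the state.
- manip.get_state(): the state, without advancing time (a new reading comes with each control period).
- manip.grab_frame(name): name is "scene" or "top" or "wrist"; returns a dict with "image" (420x560x3 uint8, red, green, blue), "fx", "fy", "cx", "cy" (pixels), "rvec" (rotation vector, rad) and "tvec" (3), from world to camera coordinates, as OpenCV has them; the wrist camera has in their place "hand_eye" (4x4, takes a point from camera to tool coordinates, whose origin is the TCP and whose axes are the flange's). Camera axes: x right, y down, z forward; pixel columns grow to the right and rows downward; lengths in m; the calibration is good to about 2 mm. The wrist camera is an equidistant fisheye: a pixel r from the principal point sees the ray r / f radians off the axis. A picture is of the moment at which its call begins: read the wrist's pose just before it. There is no depth.
- manip.sign_off(): hands the job in; it is judged then, once.
The state is a dict: "time_s": time; "joint_positions": joint angles; "dq": joint speeds; "joint_efforts": joint torques, N m; "eef_pos": TCP position; "ee_rot": TCP orientation; "force": force on the tool from outside, world axes, zero at the start; "wrist_torque": the same for the moment, N m; "width": finger opening in m; "grip_force": force on a finger pad.
Only numpy, scipy, OpenCV 4.12 (cv2) and the standard library are available. Lean on these libraries where they do the work, as an engineer would, in place of code of your own. Each camera call takes 0.05 s, during which the arm holds its last target. There are 200 camera calls.

### The job

Clear the bench by sorting the small labware: stand the two brown bottles in the larger two-bay tray, one in each bay, stand the two small vials in the smaller two-bay tray, one in each bay, and lay the covered dish flat inside the rim of the round holder. Everything must stand or lie squarely on the floor of its place and be let go; keep the pieces upright all the time, and leave the glass beaker standing where it is.

Things in the scene. Friction and masses are not known exactly. Their poses are not given: they have to be found in the camera images.
- bottle_1: Brown glass bottle with a black screw cap, standing upright, 48 mm in diameter, 96 mm tall. The cap is 36 mm in diameter and covers the top 22 mm: a good grip from above. Origin: centre of the underside, z up the axis. 0.12 to 0.20 kg.
- bottle_2: Brown glass bottle with a blue screw cap, standing upright, 51 mm in diameter, 90 mm tall. The cap is 39 mm in diameter and covers the top 22 mm: a good grip from above. Origin: centre of the underside, z up the axis. 0.12 to 0.20 kg.
- vial_1: Small clear glass vial with a white screw cap, standing upright, 22 mm in diameter (cap 23 mm), 50 mm tall, the cap being the top 11 mm. Origin: centre of the underside, z up the axis. About 20 g. The two vials are alike and interchangeable.
- vial_2: Small clear glass vial with a white screw cap, standing upright, 22 mm in diameter (cap 23 mm), 50 mm tall, the cap being the top 11 mm. Origin: centre of the underside, z up the axis. About 20 g. Like the other vial.
- dish: Round flat covered culture dish with a cream filling, 60 mm across and 15 mm high over all; it is gripped across at about 57 mm, and its solid part is 13 mm high. Origin: centre of the underside, z up. About 20 g.
- bottle_tray: A fixed white plastic tray. Origin: centre of its underside, z up. The larger of the two trays: 76 mm along its x, 148 mm along its y, 30 mm high. Two square bays, open at the top, 68 mm inside, centred at y = +36 and y = -36 mm of its own frame (x = 0). Floor, walls and divider are 4 mm thick, so a bottle in it stands 4 mm above the worktop.
- vial_tray: A fixed white plastic tray. Origin: centre of its underside, z up. The smaller of the two trays: 52 mm along its x, 100 mm along its y, 20 mm high. Two square bays, open at the top, 44 mm inside, centred at y = +24 and y = -24 mm of its own frame (x = 0). Floor, walls and divider are 4 mm thick, so a vial in it stands 4 mm above the worktop.
- dish_pad: A fixed round shallow white plastic holder for the dish, 96 mm across, 7 mm high over its rim; the flat floor inside is 88 mm across and 4 mm above the worktop (rim 4 mm wide, 3 mm above the floor). Origin: centre of its underside, z up.
- beaker: Loose bystander: small glass beaker, 54 by 58 mm, 70 mm tall, standing among the things. To be left where it is. Origin: about the centre of its underside, z up.

How it is judged:
By the outcome, as a careful person would: the job done as asked, in the order asked, and still so for the second after the job is handed in, with the robot touching nothing.
It also fails if it takes over 112 s, if anything falls off the work surface, if the arm or the gripper's body presses on something with over 40 N, if the wrist force passes 120 N, or if a joint passes its speed limit or range.

## Working session

There is one attempt and no reset: what is moved stays moved. The work goes in short steps, Python scripts to look and compute and a tool call to move; the robot and the scene stay as the last step left them, time stands still between calls to the robot, and variables do not carry over. Pictures are saved under pics/ and viewed, at most 18 in all, crops included, and the job is handed in when it is done.

Besides the shell and the picture viewer there is one more tool, called after "Call:" as a command line: name --argument value ..., lists and objects as JSON in quotes. servo_tool: Moves the arm, as the interface text tells. Scaled input: -1 to 1 covers 50 cm each way for a shift and 90 degrees each way for a turn. Its arguments: {"type":"object","properties":{"steps":{"type":"array"},"claw":{"type":"number"}},"required":["steps"]}

```bash
ls; mkdir -p pics; python3 - <<'E'
from cell import manip
import cv2
print(manip.get_state())
for n in ("scene","top"):
    f=manip.grab_frame(n); cv2.imwrite(f"pics/{n}0.png",f["image"][:,:,::-1])
    print(n,{k:v for k,v in f.items() if k!="image"})
E
```

```text
pics
{'time_s': 0.0, 'joint_positions': array([-9.00317270e-01,  4.08272318e-02,  8.38094586e-02, -4.53025519e-04,
       -1.61549931e+00, -3.33726556e-01]), 'dq': array([-0.00171751,  0.00022765,  0.00025284, -0.00114357, -0.00080096,
        0.00013255]), 'joint_efforts': array([ 9.14658158e-04, -3.68199205e+01,  3.47419775e+01,  6.93244502e+00,
       -5.50290672e-03,  1.68904131e-05]), 'eef_pos': array([ 0.19825422, -0.56600119,  0.25527143]), 'ee_rot': array([-1.67591505e-01,  9.85856123e-01,  8.63092057e-04, -2.15709603e-04]), 'force': array([ 0.32224369, -0.11626403,  0.80156388]), 'wrist_torque': array([-0.00397958,  0.01717632,  0.03345398]), 'grip_force': 0.0, 'width': 0.0855029719313848}
scene {'fx': 533.7288524326118, 'fy': 533.7288524326118, 'cx': 281.91813411567244, 'cy': 210.64068885678302, 'rvec': array([ 0.90307132, -2.34606036,  1.28201681]), 'tvec': array([0.35464435, 0.20248838, 1.23189932])}
top {'fx': 539.8868694213348, 'fy': 539.8868694213348, 'cx': 285.2198132488939, 'cy': 208.21128160361627, 'rvec': array([ 2.15909921, -2.18566904,  0.09732139]), 'tvec': array([0.0086824 , 0.48725071, 1.41563414])}
```

View pics/top0.png

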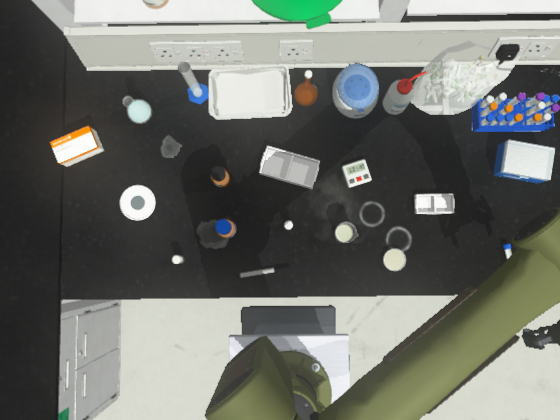

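View pics/scene0.png

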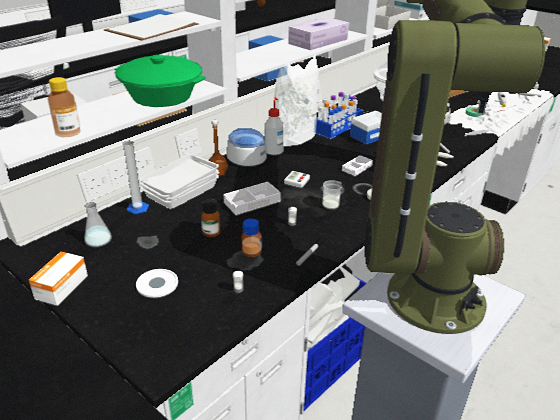

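```bash
cat > h.py <<'E'
import numpy as np, cv2
from scipy.spatial.transform import Rotation as R
from cell import manip
def ray(f,u,v):
    Rm=R.from_rotvec(f["rvec"]).as_matrix(); c=-Rm.T@f["tvec"]
    return c, Rm.T@np.array([(u-f["cx"])/f["fx"],(v-f["cy"])/f["fy"],1])
def onz(f,u,v,z):
    c,d=ray(f,u,v); return (c+d*(z-c[2])/d[2])
def tri(obs):
    A=[];b=[]
    for c,d in obs:
        d=d/np.linalg.norm(d); P=np.eye(3)-np.outer(d,d); A.append(P); b.append(P@c)
    return np.linalg.solve(sum(A),sum(b))
def wray(f,s,u,v):
    a=np.array([u-f["cx"],v-f["cy"]]); r=np.hypot(*a); t=r/f["fx"]
    d=np.array([*(a/max(r,1e-9)*np.sin(t)),np.cos(t)])
    H=np.array(f["hand_eye"]); Rt=R.from_quat(s["ee_rot"]).as_matrix()
    return s["eef_pos"]+Rt@H[:3,3], Rt@H[:3,:3]@d
def wonz(f,s,u,v,z):
    c,d=wray(f,s,u,v); return c+d*(z-c[2])/d[2]
E
python3 - <<'E'
from h import *
f=manip.grab_frame("top")
im=f["image"][:,:,::-1]
cv2.imwrite("pics/topc.png",cv2.resize(im[130:290,110:470],None,fx=2.2,fy=2.2,interpolation=cv2.INTER_CUBIC))
for n,u,v,z in [("b1",220,174,.096),("b2",223,226,.09),("v1",289,225,.05),("v2",177,259,.05),("btray",290,167,.03),("vtray",434,204,.02),("pad",138,203,.007),("A",345,232,.03),("B",394,260,.015)]:
    print(n,onz(f,u,v,z).round(3))
E
```

```text
b1 [0.57  0.167 0.096]
b2 [0.438 0.161 0.09 ]
v1 [ 0.441 -0.007  0.05 ]
v2 [0.356 0.285 0.05 ]
btray [ 0.597 -0.011  0.03 ]
vtray [ 0.494 -0.394  0.02 ]
pad [0.508 0.4   0.007]
A [ 0.422 -0.154  0.03 ]
B [ 0.346 -0.284  0.015]
```

View pics/topc.png

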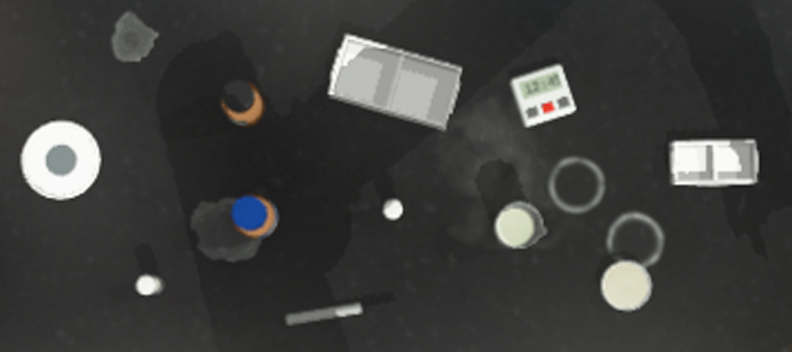

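```bash
python3 - <<'E'
from h import *
f=manip.grab_frame("top"); g=manip.grab_frame("scene")
hsv=cv2.cvtColor(f["image"],cv2.COLOR_RGB2HSV)
def blob(lo,hi,box,f=f):
    u0,v0,u1,v1=box; h=cv2.cvtColor(f["image"],cv2.COLOR_RGB2HSV)
    m=cv2.inRange(h,np.array(lo),np.array(hi)); k=np.zeros_like(m); k[v0:v1,u0:u1]=m[v0:v1,u0:u1]
    c=max(cv2.findContours(k,0,1)[0],key=cv2.contourArea); return c
def enc(c): return cv2.minEnclosingCircle(c)
W=([0,0,130],[179,90,255])
for n,lo,hi,box,z in [("b2cap",[100,120,60],[130,255,255],(205,210,245,245),.09),
  ("b1brown",[3,80,60],[20,255,255],(200,155,240,195),.0),
  ("v1",*W,(280,215,300,235),.05),("v2",*W,(165,250,190,268),.05),("pad",*W,(110,180,165,225),.007),("dish",*W,(380,245,410,275),.015)]:
    c=blob(lo,hi,box); p,r=enc(c); q=onz(f,*p,z)
    print(n,np.round(p,1),round(r,1),"bbox",cv2.boundingRect(c),q.round(4),"diam mm",round(2*r*1000*np.linalg.norm(q-ray(f,0,0)[0])/f["fx"]))
for n,box,z in [("btray",(250,135,330,195),.03),("vtray",(405,185,465,222),.02)]:
    c=blob([0,0,70],[179,60,255],box); r=cv2.minAreaRect(c); P=cv2.boxPoints(r)
    Q=np.array([onz(f,*p,z)[:2] for p in P]); print(n,Q.mean(0).round(4),[(round(np.linalg.norm(Q[i]-Q[i-1]),3), (Q[i]-Q[i-1]).round(3)) for i in range(4)])
i=f["image"][155:195,205:240,::-1]; cv2.imwrite("pics/b1.png",cv2.resize(i,None,fx=12,fy=12,interpolation=0))
E
```

```text
b2cap [222.5 226.5] 7.9 bbox (215, 219, 16, 15) [0.4365 0.1619 0.09  ] diam mm 40
b1brown [220.1 177.2] 10.1 bbox (210, 168, 20, 19) [0.5763 0.1791 0.    ] diam mm 55
v1 [288.3 224.7] 4.5 bbox (284, 221, 9, 9) [ 0.4416 -0.0049  0.05  ] diam mm 24
v2 [177.  259.4] 5.2 bbox (172, 255, 11, 9) [0.355  0.2848 0.05  ] diam mm 28
pad [136.9 202.2] 18.2 bbox (120, 185, 36, 36) [0.5101 0.4027 0.007 ] diam mm 102
dish [394.2 259.2] 11.4 bbox (383, 249, 23, 22) [ 0.3486 -0.2848  0.015 ] diam mm 62
btray [ 0.598  -0.0085] [(np.float64(0.156), array([0.046, 0.149])), (np.float64(0.083), array([ 0.079, -0.023])), (np.float64(0.157), array([-0.046, -0.15 ])), (np.float64(0.082), array([-0.079,  0.024]))]
vtray [ 0.4953 -0.3944] [(np.float64(0.056), array([ 0.056, -0.002])), (np.float64(0.107), array([-0.001, -0.107])), (np.float64(0.056), array([-0.056,  0.002])), (np.float64(0.106), array([0.001, 0.106]))]
```

View pics/b1.png

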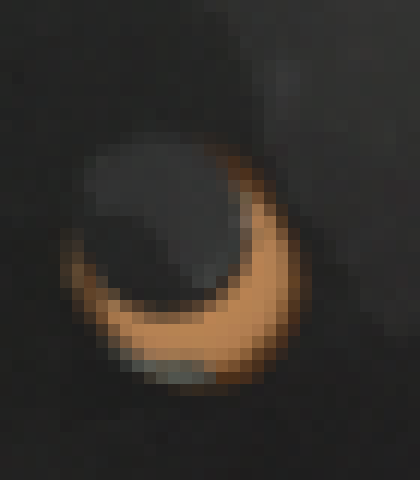

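Call:
servo_tool --steps '[[[0,0,0],[0,0,-0.0786]],[[0,0,0],[0,0,-0.0786]],[[0,0,0],[0,0,-0.0786]],[[0,0,0],[0,0,-0.0786]],[[0,0,0],[0,0,-0.0786]],[[0,0,0],[0,0,-0.0786]],[[0,0,0],[0,0,-0.0786]],[[0,0,0],[0,0,-0.0786]],[[0,0,0],[0,0,-0.0786]],[[0,0,0],[0,0,-0.0781]]]' --claw -1

```text
time_s: 1.08
eef_pos: [0.1983, -0.5662, 0.2561]
ee_rot: [0.709, -0.705, -0.0, -0.0]
force: [0.1, -0.2, -0.1]
width: 0.0856
grip_force: 0.0
```

Call:
servo_tool --steps '[[[-0.067,-0.034,0],[0,0,0]],[[-0.067,-0.034,0],[0,0,0]],[[-0.067,-0.034,0],[0,0,0]],[[-0.067,-0.034,0],[0,0,0]],[[-0.067,-0.034,0],[0,0,0]],[[-0.067,-0.034,0],[0,0,0]],[[-0.067,-0.034,0],[0,0,0]],[[-0.067,-0.034,0],[0,0,0]],[[-0.067,-0.034,0],[0,0,0]],[[-0.067,-0.034,0],[0,0,0]]]'

```text
time_s: 1.92
eef_pos: [0.3686, -0.2296, 0.2565]
ee_rot: [-0.707, 0.707, -0.0, 0.0]
force: [1.4, -0.4, 0.5]
width: 0.085
grip_force: 0.0
```

Call:
servo_tool --steps '[[[-0.067,-0.034,0],[0,0,0]],[[-0.067,-0.034,0],[0,0,0]],[[-0.067,-0.034,0],[0,0,0]],[[-0.067,-0.034,0],[0,0,0]],[[-0.067,-0.034,0],[0,0,0]],[[-0.067,-0.034,0],[0,0,0]],[[-0.067,-0.034,0],[0,0,0]],[[-0.067,-0.034,0],[0,0,0]],[[-0.067,-0.034,0],[0,0,0]],[[0,0,0],[0,0,0]]]'

```text
time_s: 2.75
eef_pos: [0.5226, 0.0747, 0.2541]
ee_rot: [0.708, -0.706, -0.001, 0.001]
force: [-0.5, -0.3, -1.4]
width: 0.0855
grip_force: 0.0
```

```bash
python3 - <<'E'
from h import *
s=manip.get_state(); f=manip.grab_frame("wrist"); t=manip.grab_frame("top")
print(manip.tip_extent, s["eef_pos"], s["ee_rot"].round(4), s["joint_positions"].round(2)); print({k:v for k,v in f.items() if k!="image"})
im=f["image"][:,:,::-1]
cv2.imwrite("pics/w1.png",im); np.save("w1.npy",f["image"])
cv2.imwrite("pics/t1.png",t["image"][:,:,::-1])
E
```

```text
0.025 [0.52257804 0.07473093 0.25413707] [ 0.7084 -0.7058 -0.001   0.0011] [ 0.52 -0.15 -0.1  -0.   -1.62 -0.52]
{'fx': 325.19226210127806, 'fy': 325.19226210127806, 'cx': 279.53424704387777, 'cy': 210.61733609877194, 'hand_eye': array([[ 2.46617480e-04, -9.46820791e-01, -3.21761291e-01,
         8.24232413e-02],
       [ 9.99999945e-01,  3.05572920e-04, -1.32723633e-04,
         5.53485893e-04],
       [ 2.23987033e-04, -3.21761241e-01,  9.46820814e-01,
        -1.17426069e-01],
       [ 0.00000000e+00,  0.00000000e+00,  0.00000000e+00,
         1.00000000e+00]])}
```

View pics/w1.png

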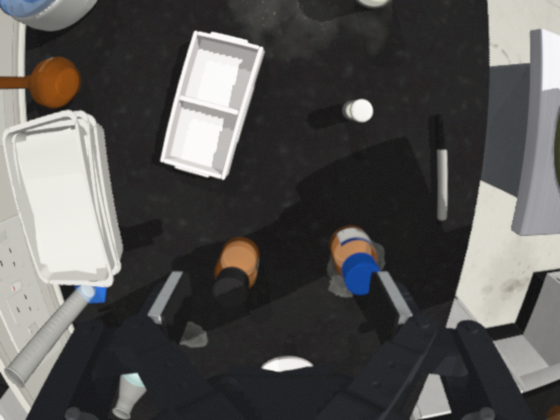

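```bash
python3 - <<'E'
from h import *
s=dict(eef_pos=np.array([0.52257804,0.07473093,0.25413707]),ee_rot=np.array([0.7084,-0.7058,-0.001,0.0011]))
f=manip.grab_frame("wrist"); s=manip.get_state(); print(s["eef_pos"])
im=f["image"]; h=cv2.cvtColor(im,cv2.COLOR_RGB2HSV)
m=cv2.inRange(h,(100,150,80),(130,255,255)); m[:,:340]=0
c=max(cv2.findContours(m,0,1)[0],key=cv2.contourArea); print(cv2.minEnclosingCircle(c),cv2.boundingRect(c))
m=cv2.inRange(h,(0,0,120),(179,60,255)); k=m.copy()*0;k[25:185,155:270]=m[25:185,155:270]
c=max(cv2.findContours(k,0,1)[0],key=cv2.contourArea); P=cv2.approxPolyDP(cv2.convexHull(c),5,True)[:,0]; print(P.tolist())
for p in P: print(p,wonz(f,s,*map(float,p),.03).round(4))
for n,u,v,z in [("b1",233,285,.096),("b2",361,277,.09),("v1",360,110,.05)]: print(n,wonz(f,s,u,v,z).round(4))
cv2.imwrite("pics/w1c.png",cv2.resize(cv2.convertScaleAbs(im[220:310,190:400,::-1],alpha=2.0,beta=20),None,fx=3.8,fy=3.8,interpolation=2))
E
```

```text
[0.52130772 0.07036707 0.25593333]
((359.3089904785156, 276.39886474609375), 20.73020362854004) (341, 256, 36, 42)
[[194, 34], [245, 43], [263, 55], [223, 182], [160, 164]]
[194  34] [ 0.6107 -0.0916  0.03  ]
[245  43] [ 0.5564 -0.0781  0.03  ]
[263  55] [ 0.5377 -0.0645  0.03  ]
[223 182] [0.5826 0.0714 0.03  ]
[160 164] [0.6544 0.0495 0.03  ]
b1 [0.5672 0.1609 0.096 ]
b2 [0.4369 0.1561 0.09  ]
v1 [ 0.4404 -0.0084  0.05  ]
```

View pics/w1c.png

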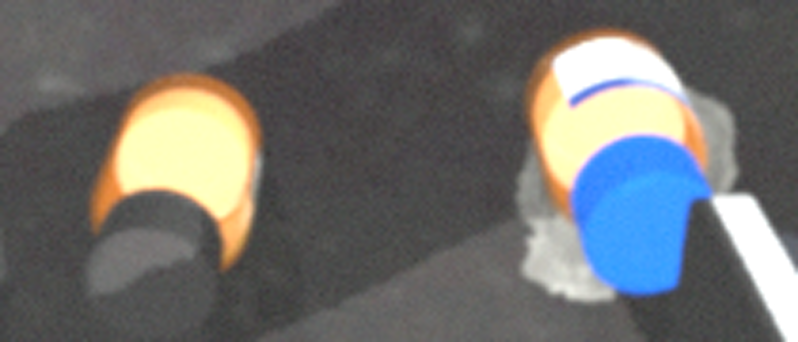

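Call:
servo_tool --steps '[[[-0.068,-0.034,0],[0,0,0]],[[-0.068,-0.034,0],[0,0,0]],[[-0.067,-0.034,0],[0,0,0]],[[0,0,0.03],[0,0,0]],[[0,0,0.06],[0,0,0]],[[0,0,0.06],[0,0,0]],[[0,0,0.06],[0,0,0]],[[0,0,0.05],[0,0,0]],[[0,0,0.04],[0,0,0]],[[0,0,0.018],[0,0,0]]]'

```text
time_s: 3.73
eef_pos: [0.571, 0.1699, 0.0943]
ee_rot: [-0.706, 0.708, 0.001, -0.002]
force: [0.8, -0.6, -0.6]
width: 0.0856
grip_force: 0.0
```

Call:
servo_tool --steps '[[[0,0,0],[0,0,0]],[[0,0,0],[0,0,0]],[[0,0,0],[0,0,0]],[[0,0,0],[0,0,0]],[[0,0,0],[0,0,0]],[[0,0,0],[0,0,0]]]' --claw 1

```text
time_s: 4.23
eef_pos: [0.5734, 0.172, 0.0997]
ee_rot: [0.707, -0.707, 0.001, -0.002]
force: [-2.3, 0.2, 5.6]
width: 0.0344
grip_force: 60.3
```

Call:
servo_tool --steps '[[[0,0,-0.03],[0,0,0]],[[0,0,-0.06],[0,0,0]],[[0,0,-0.07],[0,0,0]],[[0.04,-0.01,0],[0,0,0]],[[0.06,-0.015,0],[0,0,0]],[[0.06,-0.015,0],[0,0,0]],[[0.06,-0.015,0],[0,0,0]],[[0.05,-0.013,0],[0,0,0]],[[0.022,-0.006,0],[0,0,0]],[[0,0,0],[0,0,0]]]'

```text
time_s: 5.07
eef_pos: [0.6096, 0.0235, 0.1771]
ee_rot: [-0.706, 0.708, 0.0, -0.0]
force: [0.4, 0.5, -1.1]
width: 0.0343
grip_force: 60.1
```

```bash
python3 - <<'E'
from h import *
s=manip.get_state(); f=manip.grab_frame("wrist"); 
print(s["eef_pos"], s["force"],s["width"])
cv2.imwrite("pics/w2.png",f["image"][:,:,::-1])
for X in (-.034,.034):
  pass
# predicted pixel of tray outline at z=.03
H=np.array(f["hand_eye"]);Rt=R.from_quat(s["ee_rot"]).as_matrix()
def proj(p):
    q=H[:3,:3].T@(Rt.T@(np.array(p)-s["eef_pos"])-H[:3,3]); t=np.arctan2(np.hypot(q[0],q[1]),q[2]); a=q[:2]/np.hypot(*q[:2]); return np.array([f["cx"],f["cy"]])+a*t*f["fx"]
yv=np.array([.295,.955]);xv=np.array([.955,-.295])
im=f["image"][:,:,::-1].copy()
for a,b in [(-38,-74),(38,-74),(38,74),(-38,74),(0,0)]:
    p=np.array([.598,-.0085])+xv*a/1000+yv*b/1000; cv2.circle(im,tuple(int(i) for i in proj([*p,.03]).round()),2,(0,0,255),-1)
cv2.imwrite("pics/w2.png",im)
E
```

```text
[0.6095956  0.02350741 0.17705814] [ 0.43181502  0.50411327 -1.14201045] 0.034293875647652024
```

View pics/w2.png

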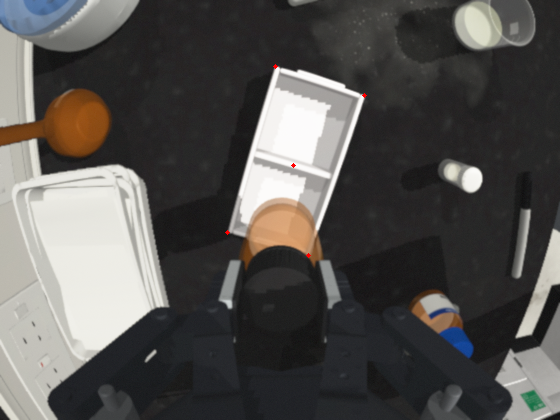

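Call:
servo_tool --steps '[[[0,0,0.03],[0,0,0]],[[0,0,0.05],[0,0,0]],[[0,0,0.04],[0,0,0]],[[0,0,0.02],[0,0,0]],[[0,0,0.007],[0,0,0]],[[0,0,0.002],[0,0,0]],[[0,0,0.002],[0,0,0]],[[0,0,0.001],[0,0,0]]]'

```text
time_s: 5.78
eef_pos: [0.6092, 0.0264, 0.1037]
ee_rot: [0.708, -0.707, 0.0, 0.0]
force: [-7.8, 1.1, 9.8]
width: 0.0344
grip_force: 61.2
```

Call:
servo_tool --steps '[[[0,0,0],[0,0,0]],[[0,0,0],[0,0,0]],[[0,0,0],[0,0,0]],[[0,0,0],[0,0,0]]]' --claw -0.6

```text
time_s: 6.12
eef_pos: [0.6095, 0.026, 0.1014]
ee_rot: [0.707, -0.707, 0.0, -0.0]
force: [0.1, 0.2, -0.3]
width: 0.0686
grip_force: 0.0
```

Call:
servo_tool --steps '[[[0,0,-0.03],[0,0,0]],[[0,0,-0.07],[0,0,0]],[[0,0,-0.07],[0,0,0]],[[0,0,-0.07],[0,0,0]],[[-0.045,0.057,0],[0,0,0]],[[-0.045,0.057,0],[0,0,0]],[[-0.045,0.057,0],[0,0,0]],[[-0.045,0.057,0],[0,0,0]],[[-0.045,0.057,0],[0,0,0]],[[-0.045,0.058,0],[0,0,0]]]' --claw -0.6

```text
time_s: 6.95
eef_pos: [0.4366, 0.1613, 0.2213]
ee_rot: [-0.707, 0.707, 0.0, 0.0]
force: [-0.0, 0.9, 0.5]
width: 0.0682
grip_force: 0.0
```

Call:
servo_tool --steps '[[[0,0,0],[0,0,0]],[[0,0,0.03],[0,0,0]],[[0,0,0.06],[0,0,0]],[[0,0,0.06],[0,0,0]],[[0,0,0.05],[0,0,0]],[[0,0,0.04],[0,0,0]],[[0,0,0.02],[0,0,0]],[[0,0,0],[0,0,0]]]' --claw -1

```text
time_s: 7.62
eef_pos: [0.4369, 0.1599, 0.089]
ee_rot: [-0.707, 0.707, 0.0, -0.002]
force: [-0.1, 0.4, 0.0]
width: 0.0853
grip_force: 0.0
```

Call:
servo_tool --steps '[[[0,0,0],[0,0,0]],[[0,0,0],[0,0,0]],[[0,0,0],[0,0,0]],[[0,0,0],[0,0,0]],[[0,0,0],[0,0,0]],[[0,0,0],[0,0,0]]]' --claw 1

```text
time_s: 8.12
eef_pos: [0.4385, 0.1611, 0.0929]
ee_rot: [0.707, -0.707, 0.0, -0.001]
force: [-1.2, -0.1, 6.2]
width: 0.0377
grip_force: 59.8
```

Call:
servo_tool --steps '[[[0,0,-0.04],[0,0,0]],[[0,0,-0.06],[0,0,0]],[[0,0,-0.07],[0,0,0]],[[0,0,-0.07],[0,0,0]],[[0.04,-0.03,0],[0,0,0]],[[0.063,-0.046,0],[0,0,0]],[[0.063,-0.046,0],[0,0,0]],[[0.063,-0.046,0],[0,0,0]],[[0.063,-0.046,0],[0,0,0]],[[0.06,-0.044,0],[0,0,0]]]'

```text
time_s: 8.95
eef_pos: [0.5677, -0.0171, 0.2109]
ee_rot: [-0.707, 0.707, 0.0, 0.0]
force: [1.2, 1.5, -1.4]
width: 0.0373
grip_force: 60.7
```

Call:
servo_tool --steps '[[[0.036,-0.026,0],[0,0,0]],[[0.02,-0.015,0],[0,0,0]],[[0,0,0],[0,0,0]],[[0,0,0],[0,0,0]]]'

```text
time_s: 9.28
eef_pos: [0.5872, -0.0434, 0.2106]
ee_rot: [-0.707, 0.708, 0.001, -0.0]
force: [-0.6, 0.1, -1.4]
width: 0.0375
grip_force: 60.7
```

```bash
python3 - <<'E'
from h import *
s=manip.get_state(); f=manip.grab_frame("wrist"); 
print(s["eef_pos"], s["force"],s["width"])
cv2.imwrite("pics/w3.png",f["image"][:,:,::-1])
E
```

```text
[ 0.58720123 -0.04340632  0.21056385] [-0.56952068  0.12616563 -1.44155457] 0.037453640575299985
```

View pics/w3.png

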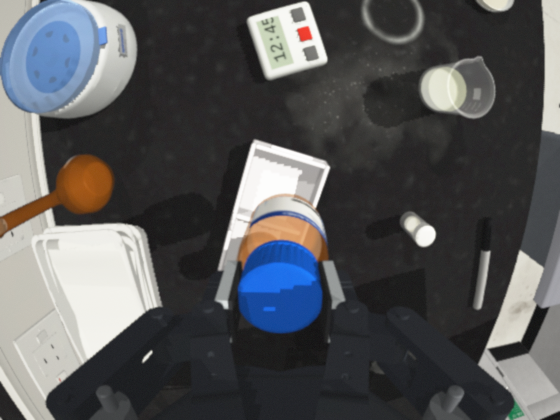

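Call:
servo_tool --steps '[[[0,0,0.03],[0,0,0]],[[0,0,0.06],[0,0,0]],[[0,0,0.06],[0,0,0]],[[0,0,0.04],[0,0,0]],[[0,0,0.02],[0,0,0]],[[0,0,0.012],[0,0,0]],[[0,0,0.005],[0,0,0]],[[0,0,0.002],[0,0,0]],[[0,0,0.002],[0,0,0]],[[0,0,0],[0,0,0]]]'

```text
time_s: 10.17
eef_pos: [0.588, -0.0431, 0.0971]
ee_rot: [-0.707, 0.707, -0.001, 0.001]
force: [0.5, 0.5, -0.9]
width: 0.0373
grip_force: 60.7
```

Call:
servo_tool --steps '[[[0,0,0],[0,0,0]],[[0,0,0],[0,0,0]],[[0,0,0],[0,0,0]],[[0,0,0],[0,0,0]]]' --claw -0.5

```text
time_s: 10.5
eef_pos: [0.5876, -0.0433, 0.0963]
ee_rot: [-0.707, 0.707, -0.0, 0.0]
force: [0.1, 0.5, -0.1]
width: 0.064
grip_force: 0.0
```

Call:
servo_tool --steps '[[[0,0,-0.03],[0,0,0]],[[0,0,-0.07],[0,0,0]],[[0,0,-0.07],[0,0,0]],[[0,0,-0.07],[0,0,0]],[[0,0,0],[0,0,0]],[[0,0,0],[0,0,0]]]'

```text
time_s: 11.0
eef_pos: [0.5885, -0.0433, 0.219]
ee_rot: [-0.707, 0.707, -0.002, 0.002]
force: [1.0, 0.7, -1.1]
width: 0.064
grip_force: 0.0
```

```bash
python3 - <<'E'
from h import *
s=manip.get_state(); f=manip.grab_frame("wrist"); t=manip.grab_frame("top")
print(s["eef_pos"], s["force"],s["width"])
a=f["image"][:,:,::-1]; b=cv2.resize(t["image"][130:290,110:470,::-1],(560,249))
h=cv2.cvtColor(f["image"],cv2.COLOR_RGB2HSV); m=cv2.inRange(h,(0,0,170),(179,50,255)); k=m*0; k[190:260,390:450]=m[190:260,390:450]
for c in cv2.findContours(k,0,1)[0]:
    p,r=cv2.minEnclosingCircle(c); print(p,r,wonz(f,s,*p,.05).round(4)) if r>4 else 0
cv2.imwrite("pics/w4.png",cv2.resize(np.vstack([a[:, :],b]),None,fx=.89,fy=.89))
E
```

```text
[ 0.58845998 -0.0432523   0.21900139] [ 1.03497071  0.73023286 -1.13263445] 0.06399379984119832
(424.0, 232.0) 10.816754341125488 [ 0.4415 -0.0054  0.05  ]
(411.816162109375, 221.0735321044922) 7.477202892303467 [ 0.4573 -0.0174  0.05  ]
```

View pics/w4.png

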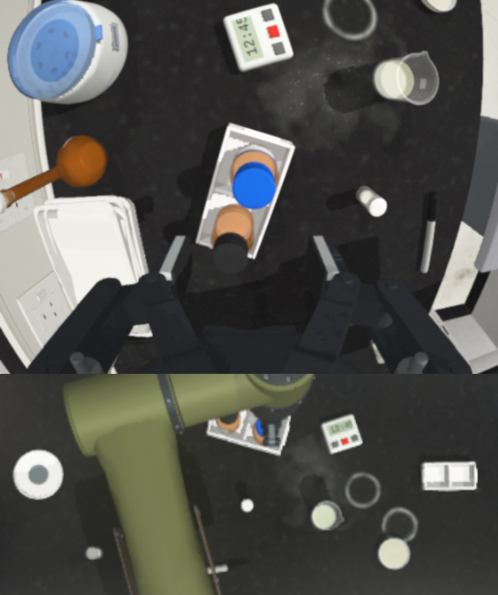

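Call:
servo_tool --steps '[[[-0.015,0.058,0],[0,0,0]],[[-0.015,0.058,0],[0,0,0]],[[-0.015,0.058,0],[0,0,0]],[[-0.015,0.058,0],[0,0,0]],[[-0.016,0.059,0],[0,0,0]],[[0,0,0.04],[0,0,0]],[[0,0,0.07],[0,0,0]],[[0,0,0.07],[0,0,0]],[[0,0,0.06],[0,0,0]],[[0,0,0.04],[0,0,0]]]'

```text
time_s: 11.93
eef_pos: [0.4394, -0.0058, 0.0709]
ee_rot: [-0.707, 0.707, 0.002, -0.002]
force: [-0.9, -0.4, -0.2]
width: 0.064
grip_force: 0.0
```

Call:
servo_tool --steps '[[[0,0,0.03],[0,0,0]],[[0,0,0.02],[0,0,0]],[[0,0,0.009],[0,0,0]],[[0,0,0],[0,0,0]]]'

```text
time_s: 12.27
eef_pos: [0.4411, -0.0056, 0.0451]
ee_rot: [-0.707, 0.707, 0.001, -0.001]
force: [-0.6, -0.6, 0.6]
width: 0.0639
grip_force: 0.0
```

Call:
servo_tool --steps '[[[0,0,0],[0,0,0]],[[0,0,0],[0,0,0]],[[0,0,0],[0,0,0]],[[0,0,0],[0,0,0]],[[0,0,0],[0,0,0]],[[0,0,0],[0,0,0]]]' --claw 1

```text
time_s: 12.77
eef_pos: [0.4423, -0.0052, 0.0473]
ee_rot: [0.707, -0.707, 0.0, -0.001]
force: [-2.1, 0.2, 5.9]
width: 0.0206
grip_force: 58.5
```

Call:
servo_tool --steps '[[[0,0,-0.04],[0,0,0]],[[0,0,-0.07],[0,0,0]],[[0,0,-0.07],[0,0,0]],[[0,0,-0.07],[0,0,0]],[[0.03,-0.004,-0.058],[0,0,0]],[[0.066,-0.009,0],[0,0,0]],[[0.07,-0.009,0],[0,0,0]],[[0.07,-0.009,0],[0,0,0]],[[0.07,-0.009,0],[0,0,0]],[[0.07,-0.009,0],[0,0,0]]]'

```text
time_s: 13.6
eef_pos: [0.4663, -0.195, 0.2001]
ee_rot: [0.707, -0.707, -0.0, -0.0]
force: [1.6, 0.6, -0.2]
width: 0.0206
grip_force: 58.6
```

Call:
servo_tool --steps '[[[0.07,-0.009,0],[0,0,0]],[[0.07,-0.009,0],[0,0,0]],[[0.07,-0.009,0],[0,0,0]],[[0.07,-0.009,0],[0,0,0]],[[0.06,-0.008,0],[0,0,0]],[[0.05,-0.007,0],[0,0,0]],[[0,0,0],[0,0,0]],[[0,0,0],[0,0,0]]]'

```text
time_s: 14.27
eef_pos: [0.4914, -0.3893, 0.1987]
ee_rot: [-0.706, 0.708, 0.001, -0.0]
force: [0.3, -0.2, -0.8]
width: 0.0207
grip_force: 58.6
```

```bash
python3 - <<'E'
from h import *
s=manip.get_state(); f=manip.grab_frame("wrist"); t=manip.grab_frame("top")
print(s["eef_pos"], s["force"],s["width"])
H=np.array(f["hand_eye"]);Rt=R.from_quat(s["ee_rot"]).as_matrix()
def proj(p):
    q=H[:3,:3].T@(Rt.T@(np.array(p)-s["eef_pos"])-H[:3,3]); t=np.arctan2(np.hypot(q[0],q[1]),q[2]); a=q[:2]/np.hypot(*q[:2]); return np.array([f["cx"],f["cy"]])+a*t*f["fx"]
im=f["image"][:,:,::-1].copy()
for a,b in [(-26,-50),(26,-50),(26,50),(-26,50)]:
    cv2.circle(im,tuple(int(i) for i in proj([.4953+a/1000,-.3944+b/1000,.02]).round()),2,(0,0,255),-1)
cv2.imwrite("pics/w5.png",im); cv2.imwrite("pics/t5.png",t["image"][:,:,::-1])
E
```

```text
[ 0.49139458 -0.38930202  0.19874733] [ 0.27420936 -0.19082899 -0.78956316] 0.02066555437672245
```

View pics/w5.png

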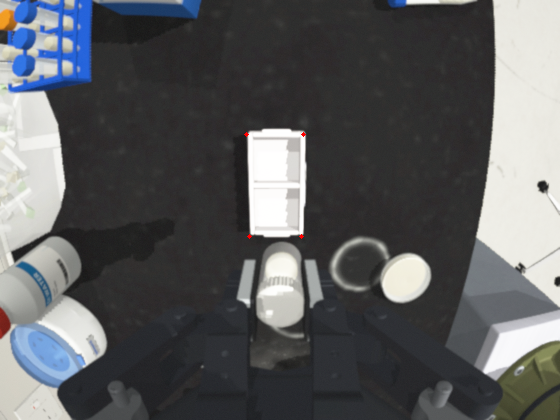

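Call:
servo_tool --steps '[[[0.04,-0.005,0],[0,0,0]],[[0.02,-0.002,0.02],[0,0,0]],[[0,0,0.06],[0,0,0]],[[0,0,0.07],[0,0,0]],[[0,0,0.06],[0,0,0]],[[0,0,0.04],[0,0,0]],[[0,0,0.03],[0,0,0]],[[0,0,0.012],[0,0,0]],[[0,0,0.005],[0,0,0]],[[0,0,0.002],[0,0,0]]]'

```text
time_s: 15.2
eef_pos: [0.4952, -0.4179, 0.0513]
ee_rot: [0.707, -0.707, -0.0, 0.0]
force: [-2.5, 1.8, 4.0]
width: 0.0207
grip_force: 59.1
```

Call:
servo_tool --steps '[[[0,0,0],[0,0,0]],[[0,0,0],[0,0,0]]]'

```text
time_s: 15.37
eef_pos: [0.4958, -0.4182, 0.0514]
ee_rot: [0.707, -0.707, 0.001, -0.0]
force: [-0.5, 0.9, 2.0]
width: 0.0207
grip_force: 58.7
```

Call:
servo_tool --steps '[[[0,0,0],[0,0,0]],[[0,0,0],[0,0,0]],[[0,0,0],[0,0,0]],[[0,0,0],[0,0,0]]]' --claw -0.3

```text
time_s: 15.7
eef_pos: [0.4954, -0.4183, 0.0508]
ee_rot: [-0.707, 0.707, -0.0, 0.0]
force: [-1.2, -0.4, -0.9]
width: 0.0555
grip_force: 0.0
```

Call:
servo_tool --steps '[[[0,0,-0.03],[0,0,0]],[[0,0,-0.07],[0,0,0]],[[0,0,-0.07],[0,0,0]],[[0,0,-0.07],[0,0,0]],[[0,0,-0.059],[0,0,0]],[[0,0,0],[0,0,0]]]'

```text
time_s: 16.2
eef_pos: [0.497, -0.4202, 0.2091]
ee_rot: [-0.707, 0.707, -0.006, 0.001]
force: [-0.8, 0.1, 2.3]
width: 0.0551
grip_force: 0.0
```

```bash
python3 - <<'E'
from h import *
s=manip.get_state(); f=manip.grab_frame("wrist"); t=manip.grab_frame("top")
print(s["eef_pos"], s["force"],s["width"])
h=cv2.cvtColor(t["image"],cv2.COLOR_RGB2HSV); m=cv2.inRange(h,(0,0,130),(179,90,255)); k=m*0; k[252:268,165:190]=m[252:268,165:190]
c=max(cv2.findContours(k,0,1)[0],key=cv2.contourArea); print(cv2.minEnclosingCircle(c), onz(t,*cv2.minEnclosingCircle(c)[0],.05))
i=t["image"][250:270,165:190,::-1]
a=f["image"][:,:,::-1]; cv2.imwrite("pics/w6.png",np.hstack([a[60:360,160:460],cv2.resize(i,(375,300),interpolation=0)]))
E
```

```text
[ 0.49696723 -0.42016255  0.20912607] [-0.80074216  0.06654676  2.31885273] 0.05508441468830028
((176.96807861328125, 259.39361572265625), 5.22144079208374) [0.35502071 0.28484102 0.05      ]
```

View pics/w6.png

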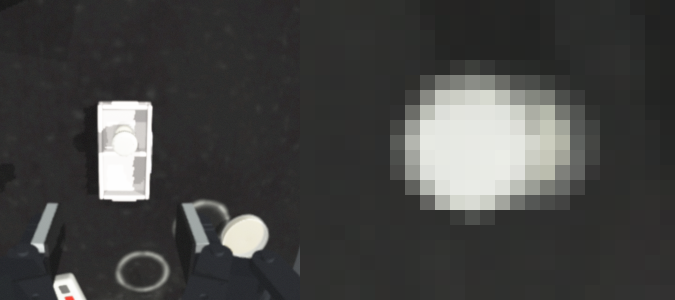

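Call:
servo_tool --steps '[[[-0.04,0.008,0],[0,0,0]],[[-0.074,0.0146,0],[0,0,0]],[[-0.074,0.0146,0],[0,0,0]],[[-0.074,0.0146,0],[0,0,0]],[[-0.074,0.0146,0],[0,0,0]],[[-0.074,0.0146,0],[0,0,0]],[[-0.074,0.0146,0],[0,0,0]],[[-0.074,0.0146,0],[0,0,0]],[[-0.074,0.0146,0],[0,0,0]],[[-0.074,0.0146,0],[0,0,0]]]' --claw -0.5

```text
time_s: 17.13
eef_pos: [0.4245, -0.0639, 0.1988]
ee_rot: [-0.707, 0.707, 0.001, -0.001]
force: [0.6, 0.9, 0.9]
width: 0.0642
grip_force: 0.0
```

Call:
servo_tool --steps '[[[-0.074,0.0146,0],[0,0,0]],[[-0.074,0.0146,0],[0,0,0]],[[-0.074,0.0146,0],[0,0,0]],[[-0.074,0.0146,0],[0,0,0]],[[-0.074,0.0146,0],[0,0,0]],[[-0.074,0.0146,0],[0,0,0]],[[-0.074,0.0146,0],[0,0,0]],[[-0.05,0.01,0],[0,0,0]],[[0,0,0],[0,0,0]],[[0,0,0],[0,0,0]]]'

```text
time_s: 17.97
eef_pos: [0.3688, 0.2194, 0.1988]
ee_rot: [0.708, -0.706, 0.0, 0.001]
force: [0.6, -0.5, 0.2]
width: 0.064
grip_force: 0.0
```

```bash
python3 - <<'E'
from h import *
s=manip.get_state(); f=manip.grab_frame("wrist")
print(s["eef_pos"], s["ee_rot"].round(4),s["width"])
h=cv2.cvtColor(f["image"],cv2.COLOR_RGB2HSV); m=cv2.inRange(h,(0,0,140),(179,60,255))
H=np.array(f["hand_eye"]);Rt=R.from_quat(s["ee_rot"]).as_matrix()
def proj(p):
    q=H[:3,:3].T@(Rt.T@(np.array(p)-s["eef_pos"])-H[:3,3]); t=np.arctan2(np.hypot(q[0],q[1]),q[2]); a=q[:2]/np.hypot(*q[:2]); return np.array([f["cx"],f["cy"]])+a*t*f["fx"]
e=proj([.356,.288,.05]); print(e)
for c in cv2.findContours(m,0,1)[0]:
    p,r=cv2.minEnclosingCircle(c)
    if r>4 and np.hypot(*(np.array(p)-e))<60: print(p,r,wonz(f,s,*p,.05).round(4))
a=f["image"][:,:,::-1].copy(); cv2.circle(a,tuple(int(i) for i in e.round()),2,(0,0,255),-1); cv2.imwrite("pics/w7.png",a)
E
```

```text
[0.36880115 0.21941741 0.19875296] [ 7.080e-01 -7.062e-01  1.000e-04  1.500e-03] 0.06404247582799188
[292.14057301 272.25921234]
(294.0, 262.5897521972656) 19.8182315826416 [0.3545 0.2777 0.05  ]
```

View pics/w7.png

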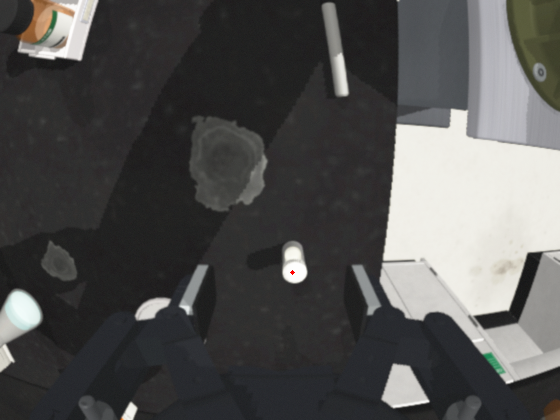

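Call:
servo_tool --steps '[[[-0.06,0.012,0],[0,0,0]],[[-0.06,0.012,0],[0,0,0]],[[-0.018,0.003,0],[0,0,0]],[[0,0,0.04],[0,0,0]],[[0,0,0.07],[0,0,0]],[[0,0,0.07],[0,0,0]],[[0,0,0.06],[0,0,0]],[[0,0,0.04],[0,0,0]],[[0,0,0.02],[0,0,0]],[[0,0,0.008],[0,0,0]]]'

```text
time_s: 18.85
eef_pos: [0.356, 0.286, 0.0445]
ee_rot: [-0.707, 0.708, -0.0, -0.001]
force: [0.6, 0.7, 0.2]
width: 0.064
grip_force: 0.0
```

Call:
servo_tool --steps '[[[0,0,0],[0,0,0]]]'

```text
time_s: 18.93
eef_pos: [0.3565, 0.2871, 0.0463]
ee_rot: [-0.707, 0.707, -0.0, -0.0]
force: [0.3, -0.5, -0.3]
width: 0.0638
grip_force: 0.0
```

Call:
servo_tool --steps '[[[0,0,0],[0,0,0]],[[0,0,0],[0,0,0]],[[0,0,0],[0,0,0]],[[0,0,0],[0,0,0]],[[0,0,0],[0,0,0]],[[0,0,0],[0,0,0]]]' --claw 1

```text
time_s: 19.43
eef_pos: [0.3564, 0.2883, 0.0475]
ee_rot: [0.707, -0.707, -0.0, -0.001]
force: [-2.3, -0.1, 6.0]
width: 0.0203
grip_force: 58.5
```

Call:
servo_tool --steps '[[[0,0,-0.04],[0,0,0]],[[0,0,-0.07],[0,0,0]],[[0,0,-0.07],[0,0,0]],[[0,0,-0.07],[0,0,0]],[[0,0,-0.058],[0,0,0]],[[0.05,-0.01,0],[0,0,0]],[[0.074,-0.016,0],[0,0,0]],[[0.074,-0.016,0],[0,0,0]],[[0.074,-0.016,0],[0,0,0]],[[0.074,-0.016,0],[0,0,0]]]'

```text
time_s: 20.27
eef_pos: [0.3929, 0.1133, 0.2004]
ee_rot: [0.707, -0.707, -0.0, -0.0]
force: [1.6, 0.6, 0.5]
width: 0.0197
grip_force: 58.5
```

Call:
servo_tool --steps '[[[0.074,-0.016,0],[0,0,0]],[[0.074,-0.016,0],[0,0,0]],[[0.074,-0.016,0],[0,0,0]],[[0.074,-0.016,0],[0,0,0]],[[0.074,-0.016,0],[0,0,0]],[[0.074,-0.016,0],[0,0,0]],[[0.074,-0.016,0],[0,0,0]],[[0.074,-0.016,0],[0,0,0]],[[0.074,-0.016,0],[0,0,0]],[[0.074,-0.016,0],[0,0,0]]]'

```text
time_s: 21.1
eef_pos: [0.473, -0.2574, 0.2]
ee_rot: [-0.707, 0.707, 0.0, 0.0]
force: [0.7, 1.4, 1.0]
width: 0.0205
grip_force: 58.5
```

Call:
servo_tool --steps '[[[0.074,-0.016,0],[0,0,0]],[[0.074,-0.016,0],[0,0,0]],[[0.074,-0.014,0],[0,0,0]],[[0.009,0,0],[0,0,0]],[[0,0,0],[0,0,0]],[[0,0,0],[0,0,0]]]'

```text
time_s: 21.6
eef_pos: [0.4958, -0.3707, 0.1995]
ee_rot: [-0.707, 0.707, 0.001, -0.0]
force: [-0.9, -0.6, 0.5]
width: 0.0204
grip_force: 58.6
```

Call:
servo_tool --steps '[[[0,0,0.03],[0,0,0]],[[0,0,0.06],[0,0,0]],[[0,0,0.07],[0,0,0]],[[0,0,0.06],[0,0,0]],[[0,0,0.04],[0,0,0]],[[0,0,0.02],[0,0,0]],[[0,0,0.012],[0,0,0]],[[0,0,0.005],[0,0,0]],[[0,0,0.002],[0,0,0]],[[0,0,0],[0,0,0]]]'

```text
time_s: 22.43
eef_pos: [0.4968, -0.3709, 0.0524]
ee_rot: [0.707, -0.707, 0.001, -0.0]
force: [-0.9, 0.3, 0.1]
width: 0.0208
grip_force: 58.6
```

Call:
servo_tool --steps '[[[0,0,0],[0,0,0]],[[0,0,0],[0,0,0]],[[0,0,0],[0,0,0]],[[0,0,0],[0,0,0]],[[0,0,0],[0,0,0]]]' --claw -0.3

```text
time_s: 22.85
eef_pos: [0.4961, -0.3709, 0.051]
ee_rot: [-0.707, 0.707, -0.0, 0.0]
force: [-0.2, 0.2, 0.3]
width: 0.0555
grip_force: 0.0
```

Call:
servo_tool --steps '[[[0,0,-0.03],[0,0,0]],[[0,0,-0.06],[0,0,0]],[[0,0,-0.07],[0,0,0]],[[0,0,-0.07],[0,0,0]],[[0,0,-0.04],[0,0,0]],[[0,0,-0.029],[0,0,0]],[[0,0,0],[0,0,0]],[[0,0,0],[0,0,0]]]'

```text
time_s: 23.52
eef_pos: [0.4963, -0.3709, 0.2009]
ee_rot: [-0.707, 0.707, -0.001, 0.0]
force: [-0.7, 0.9, -0.5]
width: 0.055
grip_force: 0.0
```

```bash
python3 - <<'E'
from h import *
s=manip.get_state(); f=manip.grab_frame("wrist")
print(s["eef_pos"], s["ee_rot"].round(4),s["width"])
H=np.array(f["hand_eye"]);Rt=R.from_quat(s["ee_rot"]).as_matrix()
def proj(p):
    q=H[:3,:3].T@(Rt.T@(np.array(p)-s["eef_pos"])-H[:3,3]); t=np.arctan2(np.hypot(q[0],q[1]),q[2]); a=q[:2]/np.hypot(*q[:2]); return np.array([f["cx"],f["cy"]])+a*t*f["fx"]
a=f["image"][:,:,::-1].copy(); e=proj([.3486,-.2848,.015]); print(e); cv2.circle(a,tuple(int(i) for i in e.round()),2,(0,0,255),-1); cv2.imwrite("pics/w8.png",a)
E
```

```text
[ 0.49630541 -0.37085501  0.20093381] [-7.070e-01  7.072e-01 -7.000e-04  5.000e-04] 0.055001127911947105
[410.98381242 265.92246344]
```

View pics/w8.png

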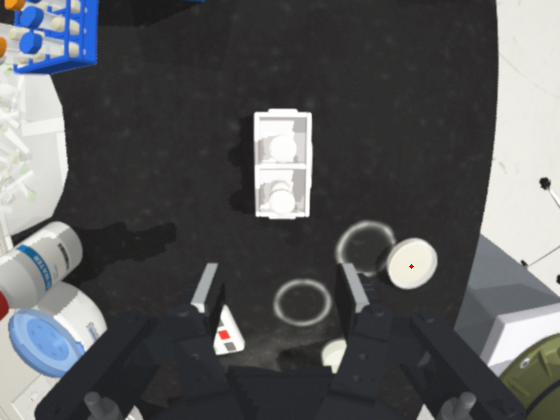

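```bash
python3 - <<'E'
from h import *
im=cv2.imread("pics/w8.png")
a=np.hstack([im[250:325,185:245],im[250:325,325:385]]); cv2.imwrite("pics/w8c.png",cv2.convertScaleAbs(cv2.resize(a,None,fx=6,fy=6,interpolation=2),alpha=1.5,beta=30))
f=manip.grab_frame("wrist"); H=np.array(f["hand_eye"])
for u,v,sy in [(217,264,1),(342,264,1)]:
    q=np.array([u-f["cx"],v-f["cy"]]); r=np.hypot(*q); t=r/f["fx"]; d=H[:3,:3]@np.array([*(q/r*np.sin(t)),np.cos(t)]); c=H[:3,3]
    print(u,v,"x=.011:",(c+d*(.011-c[0])/d[0]).round(4),"|y|=.0275", (c+d*(np.sign(d[1])*.0275-c[1])/d[1]).round(4))
E
```

```text
217 264 x=.011: [ 0.011  -0.0287  0.0152] |y|=.0275 [ 0.0138 -0.0275  0.01  ]
342 264 x=.011: [0.011  0.0297 0.0153] |y|=.0275 [0.0164 0.0275 0.0052]
```

View pics/w8c.png

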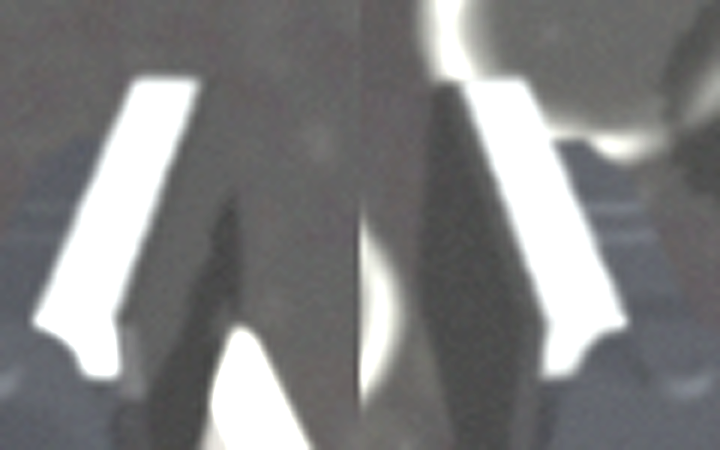

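Call:
servo_tool --steps '[[[-0.034,0.059,0],[0,0,0]],[[-0.034,0.059,0],[0,0,0]],[[-0.034,0.059,0],[0,0,0]],[[-0.034,0.059,0],[0,0,0]],[[-0.035,0.059,0],[0,0,0]],[[0,0,0.04],[0,0,0]],[[0,0,0.07],[0,0,0]],[[0,0,0.07],[0,0,0]],[[0,0,0.05],[0,0,0]],[[0,0,0.04],[0,0,0]]]' --claw -1

```text
time_s: 24.45
eef_pos: [0.3466, -0.2845, 0.0613]
ee_rot: [-0.707, 0.707, 0.002, -0.001]
force: [-0.2, -0.5, -0.3]
width: 0.0855
grip_force: 0.0
```

Call:
servo_tool --steps '[[[0,0,0],[0,0,0]],[[0,0,0],[0,0,0]]]'

```text
time_s: 24.62
eef_pos: [0.3474, -0.2851, 0.064]
ee_rot: [-0.707, 0.707, 0.002, -0.001]
force: [0.7, -0.5, 0.6]
width: 0.0855
grip_force: 0.0
```

```bash
python3 - <<'E'
from h import *
s=manip.get_state(); f=manip.grab_frame("wrist")
print(s["eef_pos"], s["width"])
H=np.array(f["hand_eye"]);Rt=R.from_quat(s["ee_rot"]).as_matrix()
a=f["image"][:,:,::-1]; cv2.imwrite("pics/w9.png",a)
h=cv2.cvtColor(f["image"],cv2.COLOR_RGB2HSV); m=cv2.inRange(h,(15,15,130),(45,110,255))
for c in cv2.findContours(m,0,1)[0]:
    if cv2.contourArea(c)>300: print(cv2.boundingRect(c), *[wonz(f,s,u,v,.015).round(4) for u,v in [(c[:,0,0].min(),c[c[:,0,0].argmin(),0,1]),(c[:,0,0].max(),c[c[:,0,0].argmax(),0,1]),(c[c[:,0,1].argmin(),0,0],c[:,0,1].min())]])
E
```

```text
[ 0.34742479 -0.28509124  0.06403858] 0.08550379523879183
(0, 318, 35, 44) [ 0.6083 -0.1981  0.015 ] [ 0.5799 -0.1602  0.015 ] [ 0.5973 -0.2084  0.015 ]
(237, 208, 89, 78) [ 0.3706 -0.2935  0.015 ] [ 0.3208 -0.2878  0.015 ] [ 0.3465 -0.3124  0.015 ]
```

View pics/w9.png

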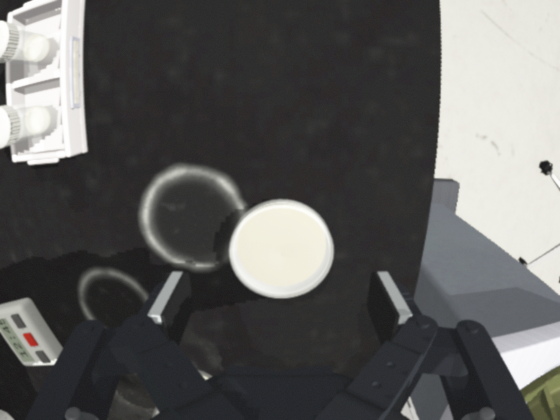

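Call:
servo_tool --steps '[[[0,0.004,0.03],[0,0,0]],[[0,0,0.025],[0,0,0]],[[0,0,0.016],[0,0,0]],[[0,0,0.01],[0,0,0]],[[0,0,0.005],[0,0,0]],[[0,0,0],[0,0,0]]]'

```text
time_s: 25.17
eef_pos: [0.3467, -0.2854, 0.0226]
ee_rot: [-0.707, 0.707, -0.0, -0.0]
force: [0.2, 0.1, -0.4]
width: 0.0851
grip_force: 0.0
```

Call:
servo_tool --steps '[[[0,0,0],[0,0,0]],[[0,0,0],[0,0,0]],[[0,0,0],[0,0,0]],[[0,0,0],[0,0,0]],[[0,0,0],[0,0,0]]]' --claw 1

```text
time_s: 25.58
eef_pos: [0.3473, -0.2857, 0.0237]
ee_rot: [0.707, -0.707, 0.001, -0.0]
force: [0.3, 0.8, 5.9]
width: 0.0545
grip_force: 63.7
```

Call:
servo_tool --steps '[[[0,0,-0.01],[0,0,0]],[[0,0,-0.03],[0,0,0]],[[0,0,-0.06],[0,0,0]],[[0,0,-0.07],[0,0,0]],[[0,0,-0.07],[0,0,0]],[[0,0,-0.06],[0,0,0]],[[-0.03,-0.007,0],[0,0,0]],[[-0.05,-0.012,0],[0,0,0]],[[-0.07,-0.017,0],[0,0,0]],[[-0.07,-0.017,0],[0,0,0]]]'

```text
time_s: 26.42
eef_pos: [0.3727, -0.1744, 0.1723]
ee_rot: [-0.706, 0.708, 0.0, 0.0]
force: [1.2, 0.1, 0.1]
width: 0.0547
grip_force: 63.2
```

Call:
servo_tool --steps '[[[-0.07,-0.017,0],[0,0,0]],[[-0.07,-0.017,0],[0,0,0]],[[-0.07,-0.017,0],[0,0,0]],[[-0.07,-0.017,0],[0,0,0]],[[-0.07,-0.017,0],[0,0,0]],[[-0.07,-0.017,0],[0,0,0]],[[-0.07,-0.017,0],[0,0,0]],[[-0.07,-0.017,0],[0,0,0]],[[-0.07,-0.017,0],[0,0,0]],[[-0.07,-0.017,0],[0,0,0]]]'

```text
time_s: 27.25
eef_pos: [0.4579, 0.1766, 0.1723]
ee_rot: [0.707, -0.707, -0.0, -0.0]
force: [0.8, 0.0, -0.8]
width: 0.0544
grip_force: 63.2
```

Call:
servo_tool --steps '[[[-0.07,-0.016,0],[0,0,0]],[[-0.07,-0.016,0],[0,0,0]],[[-0.07,-0.016,0],[0,0,0]],[[-0.07,-0.016,0],[0,0,0]],[[-0.03,-0.007,0],[0,0,0]],[[0,0,0],[0,0,0]],[[0,0,0],[0,0,0]]]'

```text
time_s: 27.83
eef_pos: [0.4933, 0.3301, 0.1714]
ee_rot: [0.707, -0.707, -0.0, 0.001]
force: [-0.3, -0.6, -0.2]
width: 0.0544
grip_force: 63.2
```

```bash
python3 - <<'E'
from h import *
s=manip.get_state(); f=manip.grab_frame("wrist")
print(s["eef_pos"], s["width"],s["ee_rot"].round(4))
H=np.array(f["hand_eye"]);Rt=R.from_quat(s["ee_rot"]).as_matrix()
def proj(p):
    q=H[:3,:3].T@(Rt.T@(np.array(p)-s["eef_pos"])-H[:3,3]); t=np.arctan2(np.hypot(q[0],q[1]),q[2]); a=q[:2]/np.hypot(*q[:2]); return np.array([f["cx"],f["cy"]])+a*t*f["fx"]
a=f["image"][:,:,::-1].copy()
for t in np.linspace(0,2*np.pi,24): 
    cv2.circle(a,tuple(int(i) for i in proj([.509+.048*np.cos(t),.401+.048*np.sin(t),.007]).round()),1,(0,0,255),-1)
cv2.imwrite("pics/w10.png",a)
E
```

```text
[0.49326552 0.3301121  0.17136881] 0.05443228472437009 [ 0.7074 -0.7068 -0.      0.0011]
```

View pics/w10.png

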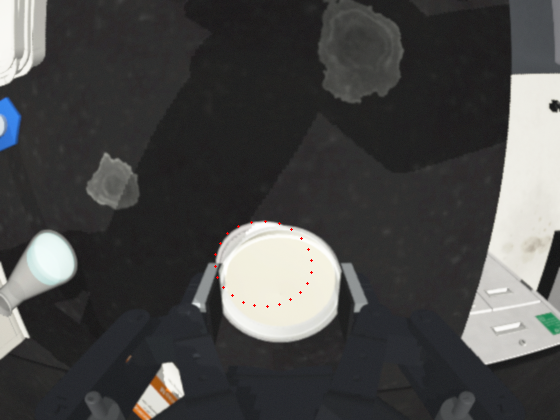

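Call:
servo_tool --steps '[[[-0.06,-0.013,0],[0,0,0]],[[-0.06,-0.013,0],[0,0,0]],[[-0.022,-0.006,0.01],[0,0,0]],[[0,0,0.05],[0,0,0]],[[0,0,0.07],[0,0,0]],[[0,0,0.06],[0,0,0]],[[0,0,0.04],[0,0,0]],[[0,0,0.03],[0,0,0]],[[0,0,0.015],[0,0,0]],[[0,0,0.008],[0,0,0]]]'

```text
time_s: 28.72
eef_pos: [0.5094, 0.3995, 0.0301]
ee_rot: [-0.707, 0.707, -0.0, -0.001]
force: [0.3, 0.4, -0.0]
width: 0.0546
grip_force: 63.2
```

Call:
servo_tool --steps '[[[0,0,0.004],[0,0,0]],[[0,0,0.002],[0,0,0]],[[0,0,0.002],[0,0,0]],[[0,0,0],[0,0,0]]]'

```text
time_s: 29.05
eef_pos: [0.5099, 0.401, 0.0278]
ee_rot: [-0.707, 0.707, 0.0, 0.001]
force: [-0.4, -0.7, 0.1]
width: 0.0543
grip_force: 63.2
```

Call:
servo_tool --steps '[[[0,0,0],[0,0,0]],[[0,0,0],[0,0,0]],[[0,0,0],[0,0,0]],[[0,0,0],[0,0,0]]]' --claw -0.7

```text
time_s: 29.38
eef_pos: [0.5096, 0.4008, 0.027]
ee_rot: [-0.707, 0.707, 0.0, 0.0]
force: [-1.0, 0.3, 0.5]
width: 0.0729
grip_force: 0.0
```

Call:
servo_tool --steps '[[[0,0,-0.02],[0,0,0]],[[0,0,-0.06],[0,0,0]],[[0,0,-0.07],[0,0,0]],[[0,0,-0.07],[0,0,0]],[[0.04,0,-0.07],[0,0,0]],[[0.07,0,-0.04],[0,0,0]],[[0.07,0,0],[0,0,0]],[[0.07,0,0],[0,0,0]],[[0.05,0,0],[0,0,0]],[[0,0,0],[0,0,0]]]'

```text
time_s: 30.22
eef_pos: [0.5099, 0.2471, 0.1939]
ee_rot: [-0.706, 0.708, -0.0, 0.001]
force: [0.8, 0.5, 0.4]
width: 0.0729
grip_force: 0.0
```

Call:
servo_tool --steps '[[[0,0,0],[0,0,0]]]'

```text
time_s: 30.3
eef_pos: [0.5099, 0.2497, 0.1933]
ee_rot: [-0.706, 0.708, -0.0, 0.001]
force: [-0.4, -0.2, -0.4]
width: 0.0725
grip_force: 0.0
```

```bash
python3 - <<'E'
from h import *
g=manip.grab_frame("scene"); t=manip.grab_frame("top")
a=cv2.resize(g["image"][130:300,110:400,::-1],(780,300)[0:1]+(457,)) 
a=cv2.resize(g["image"][130:300,110:400,::-1],(500,293)); b=cv2.resize(t["image"][130:290,100:470,::-1],(600,260))
c=np.zeros((560,600,3),np.uint8); c[:293,:500]=a; c[295:555]=b; cv2.imwrite("pics/fin.png",c)
print(manip.get_state()["time_s"])
E
```

```text
30.4
```

View pics/fin.png

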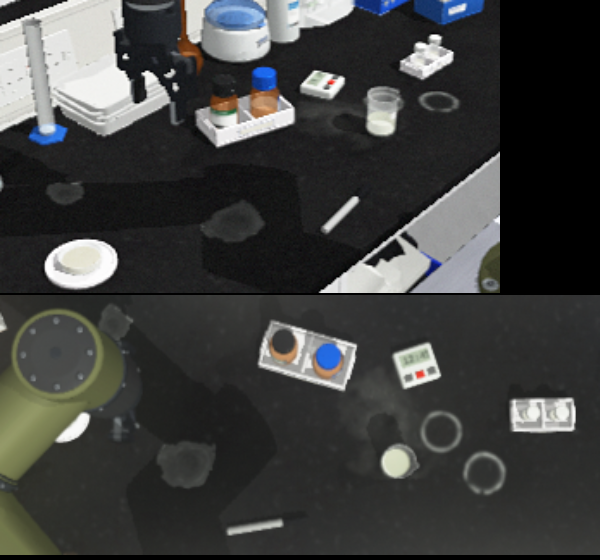

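Bottles and vials stand in their bays, the dish lies flat inside the holder's rim, and the beaker is untouched.

```bash
python3 -c "
from cell import manip; print(manip.sign_off())"
```

```text
the job is handed in; nothing more can be done
None
```

The job is handed in at about 30 s of robot time: both bottles and both vials stand one to a bay, the dish lies flat in its holder, and the beaker was left where it stood.

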